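# Torque a screw-on termination with a break-over wrench

## Task

Tighten the hexagon coupling nut on top of the filter box with the break-over torque wrench: slide its open jaw onto the nut, turn the nut clockwise (seen from above) until it comes up tight and the wrench's handle breaks over at its pivot, and stop there: do not push on until the joint folds right up to its stop. Then take the wrench off without loosening the nut, go gently on the box and the termination, and lay it flat on the bench clear of the box. Leave the other things where they are.

Things in the scene. Friction and masses are not known exactly. Their poses are not given: they have to be found in the camera images.
- nut_center (a point): centre of the steel hexagon coupling nut, 32 mm across flats, 37 mm over corners, 16 mm high, its centre 57 mm above the bench. z up along the thread; x square to one flat, so flats face x, x + 60 degrees and so on. It drags at about 0.2 N m, stays where it is left, and comes up tight 0.25 to 0.6 rad further clockwise (no reading shows where)
- filter_box: die-cast aluminium box, 86 x 66 x 40 mm (x, y, z) with foot flanges 15 mm wide at both x ends, screwed to the bench; origin at the centre of its underside, on the nut's axis. On its top a square socket flange, 34 mm wide and 3 mm thick
- load: the round steel termination that carries the nut and does not turn: 22.4 mm diameter above the nut, up to 49 mm above the nut's centre; 21 mm diameter for 6 mm below the nut. Origin on the nut's axis, on the socket flange, 14 mm below the nut's centre; z up; its yaw has no meaning
- wrench_grip (a point): point on the centre line of the break-over wrench's black grip (110 mm long, 22 mm wide, 24 mm high, flat sides), half-way up (12 mm above the bench as it lies), 55 mm from the grip's back end. x along the wrench towards the jaw, z up. The wrench is 218 mm long, weighs about 0.5 kg and balances 25 mm ahead of this point
- jaw_center (a point): where the nut's axis belongs in the open jaw: 130 mm ahead of wrench_grip, same height. Jaw 33.6 mm wide between faces parallel to x, 10 mm thick, open to +x; its tips flare to a 43 mm mouth, end 22 mm ahead of this point and the head is 57 mm wide. Fully on, a nut corner touches the throat and two flats lie along the faces, with 5 degrees of play each way
- jaw (a joint): break-over joint of the wrench, rad: 0 straight (held by a preloaded spring), grows as the handle folds clockwise from above relative to the jaw head, stop at 0.30; pivot 38 mm behind jaw_center. Gives way at about 0.56 N m, or 6 N sideways at wrench_grip, goes on giving at little more than that, and springs straight when let go. Rigid the other way
- relay_block: relay, a blue 24 x 30 x 24 mm block, standing near the box; leave alone
- loose_cell: battery cell, 15 mm diameter, 50 mm long, lying near the box; leave alone
- spool: solder spool, 54 mm diameter, 30 mm high, near the box; leave alone
- tin_of_parts: flat open tin of small parts, 64 x 93 x 23 mm, behind the box; leave alone

How it is judged:
By the outcome, as a careful person would: the job done as asked, in the order asked, and still so for the second after the job is handed in, with the robot touching nothing.
It also fails if it takes over 64 s, if anything falls off the work surface, if the arm or the gripper's body presses on something with over 40 N, if the wrist force passes 120 N, or if a joint passes its speed limit or range.

## Robot

A 6-joint arm with a two-finger parallel gripper is mounted at the origin on a cart in front of the work surface, level with it; the furniture and walls round the work are solid. World frame = base frame: x ahead of the robot, y to its left, z up, the work surface at z = 0. Lengths are in m, angles in rad, forces in N, time in s.
With the tool pointing down it reaches from about 0.325 to 0.875 m from the base axis. Payload 4.4 kg.
Tool frame: the origin (TCP) lies between the finger pads; the fingertips stand 14 mm ahead of it and the grasp point (between the pads) lies 5 mm behind it (r.tip_extent is the distance from the TCP to the fingertips, in m); z points along the fingers, y is the line along which they close (so a half turn about z gives the same grasp; the last joint's range is limited). The gripper opens to 85 mm and grips with 20 to 120 N. Pads are 22 mm wide; open, the fingers measure 114 mm over their backs; the gripper's body (76 mm by 85 mm) begins 54 mm behind the grasp point. The pads swing forward as they close: fully open they stand 13 mm farther back than shut.
Start: joints at [-1.442, 0.207, 1.542, -0, 1.393, -0.15], TCP at [0.158, -0.553, 0.245] pointing down, gripper open.
Joint ranges: [-2.73, 2.73], [-0.86, 2.22], [0.23, 2.46], [-1.11, 4.25], [0.08, 2.63], [-2.82, 2.82]. Speed limits (rad/s): [2.79, 2.79, 3.14, 3.14, 3.14, 3.14].

## Interface

Orientations are given as a unit quaternion [x, y, z, w].
In Python, from bench import r gives the robot as it stands.
- The arm moves only by the tool send_rows, never from a script. Its argument "steps" is a list of rows, each an object of numbers: "tx", "ty", "tz": the shift along the tool's x, y, z in mm; "wx", "wy", "wz": the turn, a rotation vector about the tool's x, y, z in degrees; "jaw": the closure in counts, from 0 (fully open) to 255 (shut). A call has 1 to 8 rows; each row shifts and turns the commanded pose from where the row before left it, along the tool's axes as they then stand; what a row does not reach is not made up. A row lasts 1/8 s, in which the tool goes at most 62.5 mm and 10.7 degrees, less where a joint would pass 70% of its speed; a pose out of reach is approached as far as the arm can. A call with a gripper value outside its range is refused whole. The fingers move at their own pace and stop on an object; "newtons" is the grip in N (left out, the last holds). Time passes only in rows, so rows that do not move let the fingers close. It gives the time, the measured TCP pose, the force, the opening and the grip force at its end, in the units of the state.
- r.observe(): the state, without advancing time (a new reading comes with each control period).
- r.camera(name): name is "scene" or "side" or "wrist"; returns the picture (480x640x3 uint8, red, green, blue); there is no depth.
- r.camera_params(name): a dict with "intrinsics" (3x3 intrinsics, pixels), "R" (3x3) and "t" (3): a world point X has camera coordinates R X + t; the wrist camera has in their place "hand_eye" (4x4, takes a point from camera to tool coordinates, whose origin is the TCP and whose axes are the flange's). Camera axes: x right, y down, z forward; pixel columns grow to the right and rows downward; lengths in m; the calibration is good to about 2 mm. A picture is of the moment at which its call begins: read the wrist's pose just before it. camera_params takes no time and is no camera call.
- r.close_job(): hands the job in; it is judged then, once.
The state is a dict: "time": time; "joint_pos": joint angles; "joint_velocities": joint speeds; "joint_torque": joint torques, N m; "position": TCP position; "tcp_rot": TCP orientation; "ft_force": force on the tool from outside, world axes, zero at the start; "torque": the same for the moment, N m; "width": opening from 0.0 (shut) to 1.0 (fully open); "grip_force": force on a finger pad.
Only numpy, scipy, OpenCV 4.12 (cv2) and the standard library are available. Lean on these libraries where they do the work, as an engineer would, in place of code of your own. Each camera call takes 0.05 s, during which the arm holds its last target. There are 200 camera calls.

## Working session

There is one attempt and no reset: what is moved stays moved. The work goes in short steps, Python scripts to look and compute and a tool call to move; the robot and the scene stay as the last step left them, time stands still between calls to the robot, and variables do not carry over. Pictures are saved under pics/ and viewed, at most 10 in all, crops included, and the job is handed in when it is done.

Besides the shell and the picture viewer there is one more tool, called after ">>>" by a JSON object that holds its "fn" and its "kwargs", one argument or row to a line. send_rows: Moves the arm, as the interface text tells. Its arguments: {"type":"object","properties":{"steps":{"type":"array","items":{"type":"object","properties":{"tx":{"type":"number"},"ty":{"type":"number"},"tz":{"type":"number"},"wx":{"type":"number"},"wy":{"type":"number"},"wz":{"type":"number"},"jaw":{"type":"number"}}}},"newtons":{"type":"number"}},"required":["steps"]}

```bash
mkdir -p pics; ls; python3 - <<'E'
from bench import r
import cv2,numpy as np
for n in("scene","side"):
    cv2.imwrite(f"pics/{n}0.png",r.camera(n)[:,:,::-1]); p=r.camera_params(n); print(n,p)
print(r.camera_params("wrist")); print(r.observe())
E
```

```text
pics
scene {'intrinsics': array([[595.75836501,   0.        , 328.22632955],
       [  0.        , 595.75836501, 231.95010193],
       [  0.        ,   0.        ,   1.        ]]), 'R': array([[-0.60305998, -0.79762243,  0.01082207],
       [-0.56858779,  0.4202988 , -0.70714697],
       [ 0.55948778, -0.43260534, -0.70698376]]), 't': array([0.34137353, 0.37549484, 1.08659654])}
side {'intrinsics': array([[474.0846336 ,   0.        , 321.00708012],
       [  0.        , 474.0846336 , 239.9107559 ],
       [  0.        ,   0.        ,   1.        ]]), 'R': array([[ 0.78434132,  0.62026791,  0.00874099],
       [ 0.49437367, -0.61650991, -0.61278887],
       [-0.37470436,  0.48495695, -0.79019833]]), 't': array([-0.46110095, -0.25824675,  1.40332375])}
{'intrinsics': array([[423.13823374,   0.        , 323.68996423],
       [  0.        , 423.13823374, 236.44719177],
       [  0.        ,   0.        ,   1.        ]]), 'hand_eye': array([[ 1.00964380e-04, -9.58894655e-01, -2.83762278e-01,
         7.24477651e-02],
       [ 9.99999983e-01,  1.40777584e-04, -1.19911975e-04,
        -1.56
[... 215 characters left out ...]
ay([-1.44249497e+00,  2.07393558e-01,  1.54282702e+00,  2.10731849e-05,
        1.39350824e+00, -1.50522118e-01]), 'joint_velocities': array([ 1.94676543e-05, -1.15622692e-03, -3.74959741e-03, -1.62265846e-03,
        8.42318605e-04, -1.70340020e-03]), 'joint_torque': array([-2.86522154e-04, -3.84094834e+01, -2.92547017e+01, -9.97920142e-05,
        4.91825413e-03,  1.91885965e-05]), 'position': array([ 0.15815139, -0.55213303,  0.24420092]), 'tcp_rot': array([ 9.90297608e-01,  1.38958654e-01,  2.22353674e-05, -1.06790168e-03]), 'ft_force': array([-0.76836027,  1.44423512, -0.01840787]), 'torque': array([ 0.00873218, -0.07756579, -0.06028903]), 'grip_force': 0.0, 'width': 0.9970898039546608}
```

View pics/scene0.png

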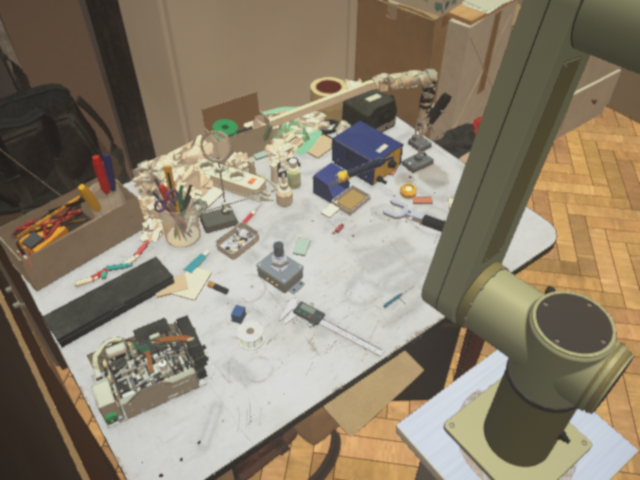

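View pics/side0.png

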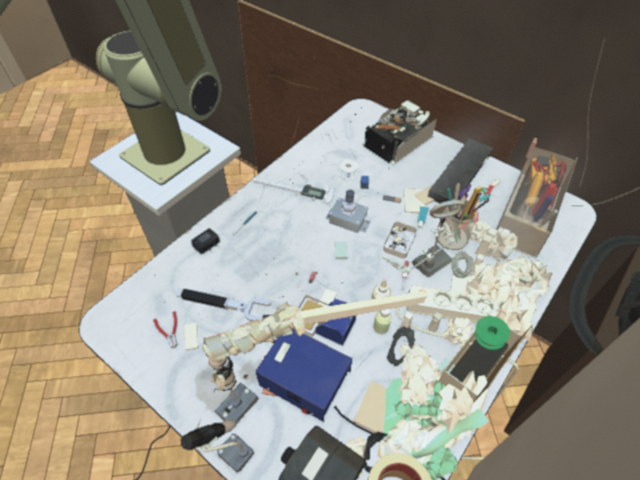

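The scene view shows the box with its nut near (280,268) and the wrench near (400–440,215). In the side view the box is at (348,212) and the wrench runs from its grip at (203,298) to its jaw at (262,310). I'll enlarge both.

```bash
cat > h.py <<'E'
import numpy as np,cv2
from bench import r
def onz(n,u,v,z):
    p=r.camera_params(n);K,R,t=map(np.array,(p['intrinsics'],p['R'],p['t']))
    d=R.T@np.linalg.inv(K)@[u,v,1];c=-R.T@t
    return c+d*(z-c[2])/d[2]
def px(n,X):
    p=r.camera_params(n);q=np.array(p['R'])@X+p['t'];q=np.array(p['intrinsics'])@q;return q[:2]/q[2]
E
python3 - <<'E'
from h import *
s=cv2.imread('pics/scene0.png');d=cv2.imread('pics/side0.png')
f=lambda im,x,y:cv2.resize(im[y:y+60,x:x+80],(400,300),interpolation=cv2.INTER_CUBIC)
cv2.imwrite('pics/m1.png',np.vstack([np.hstack([f(s,240,235),f(s,370,190)]),np.hstack([f(d,310,180),f(d,195,275)])]))
print(onz('scene',279,255,.057),onz('side',348,203,.057),onz('scene',432,222,.012),onz('side',203,298,.012),onz('side',262,310,.012),onz('scene',398,209,.012))
E
```

```text
[0.58871341 0.12075137 0.057     ] [0.56929506 0.13375696 0.057     ] [ 0.49269202 -0.26503863  0.012     ] [ 0.46162697 -0.27661985  0.012     ] [ 0.58839775 -0.21531869  0.012     ] [ 0.57782421 -0.22904589  0.012     ]
```

View pics/m1.png

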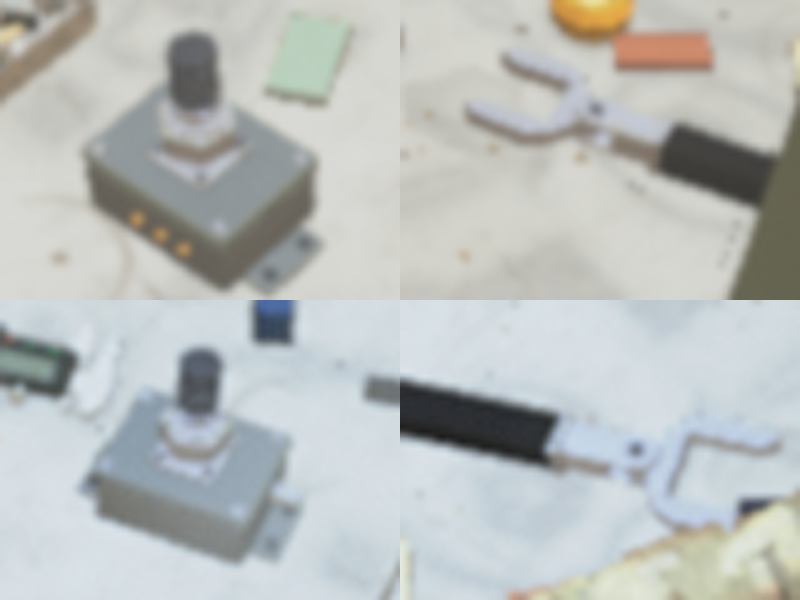

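The enlarged crops put the nut centre at scene (279.6,261) and side (348.8,207.4). The wrench pivot is at scene (409.4,211.6) and side (242.2,305), with the grip's front end at side (226,303).

```bash
python3 - <<'E'
from h import *
print(onz('scene',279.6,261,.057),onz('side',348.8,207.4,.057))
print('pivot',onz('scene',409.4,211.6,.018),onz('side',242.2,305,.018))
print('gripfront',onz('side',226,303,.018),onz('scene',370+13+50,190+32,.018))
o=r.observe()
from scipy.spatial.transform import Rotation as R
print(R.from_quat(o['tcp_rot']).as_matrix().round(3))
E
```

```text
[0.57296589 0.12968933 0.057     ] [0.57977596 0.12292748 0.057     ]
pivot [ 0.54926194 -0.24077924  0.018     ] [ 0.54754929 -0.23588379  0.018     ]
gripfront [ 0.51534823 -0.25499119  0.018     ] [ 0.48721695 -0.2620081   0.018     ]
[[ 0.961  0.275 -0.   ]
 [ 0.275 -0.961  0.002]
 [ 0.    -0.002 -1.   ]]
```

>>> {"fn": "send_rows", "kwargs": {
  "steps": [
    {"tx":52,"ty":-26,"tz":6},
    {"tx":52,"ty":-26,"tz":6},
    {"tx":52,"ty":-26,"tz":6},
    {"tx":52,"ty":-26,"tz":6},
    {"tx":52,"ty":-26,"tz":6},
    {"tx":52,"ty":-26,"tz":6},
    {"tx":52,"ty":-26,"tz":6,"wz":-5},
    {"tx":20,"tz":6,"wz":-5}
  ]
}}

```text
invalid input at $.steps[0]: expected keys tx, ty, tz, wx, wy, wz, jaw
```

>>> {"fn": "send_rows", "kwargs": {
  "steps": [
    {"tx":0}
  ]
}}

```text
invalid input at $.steps[0]: expected keys tx, ty, tz, wx, wy, wz, jaw
```

```bash
cat >> h.py <<'E'
from scipy.spatial.transform import Rotation as Ro
def snap(f):
    o=r.observe();im=r.camera('wrist');cv2.imwrite(f,im[:,:,::-1]);np.savez(f+'.npz',p=o['position'],q=o['tcp_rot']);return o
def won(f,u,v,z):
    a=np.load(f+'.npz');p=r.camera_params('wrist');H=np.array(p['hand_eye']);M=Ro.from_quat(a['q']).as_matrix()
    d=M@H[:3,:3]@np.linalg.inv(np.array(p['intrinsics']))@[u,v,1];c=a['p']+M@H[:3,3]
    return c+d*(z-c[2])/d[2]
E
python3 - <<'E'
from h import *
o=snap('pics/w1.png');print(o['position'],o['ft_force'],o['joint_pos'])
E
```

```text
[ 0.15815139 -0.55213303  0.24420092] [-0.76836027  1.44423512 -0.01840787] [-1.44249497e+00  2.07393558e-01  1.54282702e+00  2.10731849e-05
  1.39350824e+00 -1.50522118e-01]
```

View pics/w1.png

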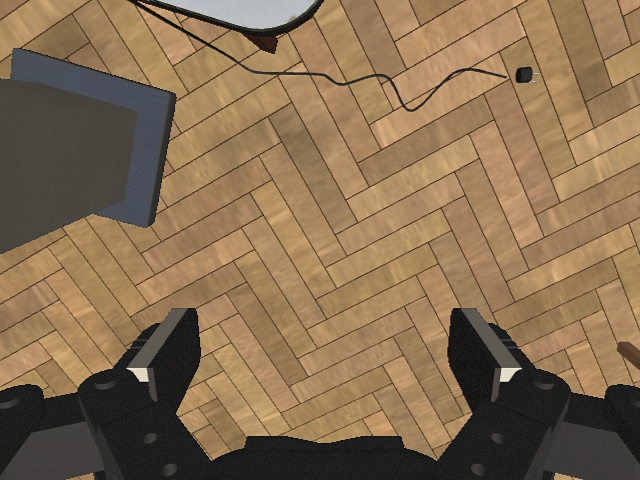

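The fingers appear at the bottom of the wrist picture with the floor below, because the move was refused: every key is required. I'll resend it with all of them.

>>> {"fn": "send_rows", "kwargs": {
  "steps": [
    {"tx":52,"ty":-26,"tz":6,"wx":0,"wy":0,"wz":0,"jaw":0},
    {"tx":52,"ty":-26,"tz":6,"wx":0,"wy":0,"wz":0,"jaw":0},
    {"tx":52,"ty":-26,"tz":6,"wx":0,"wy":0,"wz":0,"jaw":0},
    {"tx":52,"ty":-26,"tz":6,"wx":0,"wy":0,"wz":0,"jaw":0},
    {"tx":52,"ty":-26,"tz":6,"wx":0,"wy":0,"wz":0,"jaw":0},
    {"tx":52,"ty":-26,"tz":6,"wx":0,"wy":0,"wz":0,"jaw":0},
    {"tx":52,"ty":-26,"tz":6,"wx":0,"wy":0,"wz":-5,"jaw":0},
    {"tx":20,"ty":0,"tz":6,"wx":0,"wy":0,"wz":-5,"jaw":0}
  ]
}}

```text
time: 1.15
position: [0.4784, -0.2675, 0.1967]
tcp_rot: [0.974, 0.228, -0.0, -0.001]
ft_force: [-0.9, -0.9, -0.0]
width: 1.005
grip_force: 0.0
```

>>> {"fn": "send_rows", "kwargs": {
  "steps": [
    {"tx":0,"ty":0,"tz":0,"wx":0,"wy":0,"wz":0,"jaw":0},
    {"tx":0,"ty":0,"tz":0,"wx":0,"wy":0,"wz":0,"jaw":0}
  ]
}}

```text
time: 1.4
position: [0.4761, -0.2708, 0.1971]
tcp_rot: [0.975, 0.224, -0.0, -0.0]
ft_force: [-0.2, -0.4, -0.1]
width: 1.004
grip_force: 0.0
```

```bash
python3 - <<'E'
from h import *
o=snap('pics/w2.png');print(o['position'],o['ft_force'],o['joint_pos'],Ro.from_quat(o['tcp_rot']).as_matrix()[:2,0])
E
```

```text
[ 0.47608262 -0.27083327  0.19712292] [-0.24053921 -0.44671997 -0.0851044 ] [-6.74984465e-01  1.94153432e-01  1.66000544e+00 -5.07103673e-04
  1.28818824e+00  4.44127648e-01] [0.8996511  0.43660889]
```

View pics/w2.png

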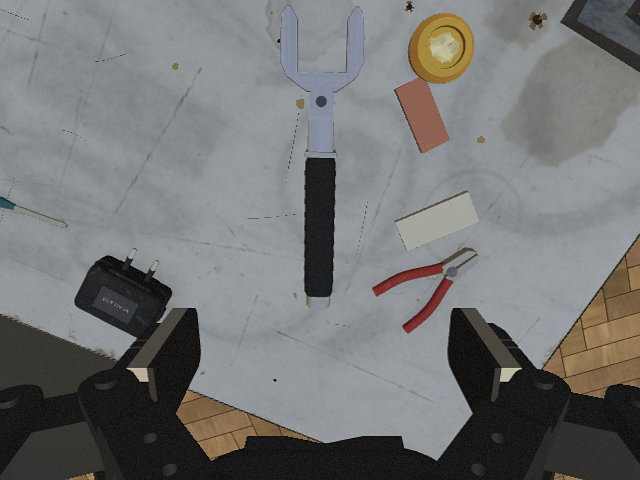

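The wrench lies almost exactly along tool x: pivot (321,101), grip front end (320,157), grip back end (319,297).

```bash
python3 - <<'E'
from h import *
f='pics/w2.png'
a=won(f,320,157,.024);b=won(f,319,297,.024);p=won(f,321,101,.018)
print(a,b,np.linalg.norm(a-b),p)
u=(p-b);u[2]=0;u/=np.linalg.norm(u);print('yaw',np.degrees(np.arctan2(u[1],u[0])),'grip',(a+b)/2,p-.092*u)
o=r.observe();M=Ro.from_quat(o['tcp_rot']).as_matrix();g=(a+b)/2
print(np.degrees(np.arctan2(M[1,0],M[0,0])),1000*M.T@(g-o['position']))
c=np.array([.576,.126,.2]);print(1000*M.T@(c-o['position']))
E
```

```text
[ 0.51180555 -0.24881395  0.024     ] [ 0.41495309 -0.29467259  0.024     ] 0.10716069158794242 [ 0.54595885 -0.23304753  0.018     ]
yaw 25.192277035073012 grip [ 0.46337932 -0.27174327  0.024     ] [ 0.46270948 -0.272208    0.018     ]
25.860405171536318 [-11.51312677  -4.95322038 173.32425462]
[ 263.22794159 -313.76190649   -2.78272361]
```

>>> {"fn": "send_rows", "kwargs": {
  "steps": [
    {"tx":38,"ty":-45,"tz":-1,"wx":0,"wy":0,"wz":0,"jaw":0},
    {"tx":38,"ty":-45,"tz":-1,"wx":0,"wy":0,"wz":0,"jaw":0},
    {"tx":38,"ty":-45,"tz":0,"wx":0,"wy":0,"wz":0,"jaw":0},
    {"tx":38,"ty":-45,"tz":0,"wx":0,"wy":0,"wz":0,"jaw":0},
    {"tx":38,"ty":-45,"tz":0,"wx":0,"wy":0,"wz":0,"jaw":0},
    {"tx":38,"ty":-45,"tz":0,"wx":0,"wy":0,"wz":0,"jaw":0},
    {"tx":35,"ty":-44,"tz":0,"wx":0,"wy":0,"wz":0,"jaw":0},
    {"tx":0,"ty":0,"tz":0,"wx":0,"wy":0,"wz":0,"jaw":0}
  ]
}}

```text
time: 2.45
position: [0.576, 0.1293, 0.1997]
tcp_rot: [0.974, 0.226, 0.001, -0.0]
ft_force: [-0.1, -0.5, 0.3]
width: 0.997
grip_force: 0.0
```

>>> {"fn": "send_rows", "kwargs": {
  "steps": [
    {"tx":0,"ty":0,"tz":0,"wx":0,"wy":0,"wz":0,"jaw":0}
  ]
}}

```text
time: 2.58
position: [0.5755, 0.1258, 0.1993]
tcp_rot: [0.975, 0.224, -0.0, 0.0]
ft_force: [-0.3, 0.6, -0.3]
width: 0.998
grip_force: 0.0
```

```bash
python3 - <<'E'
from h import *
o=snap('pics/w3.png');print(o['position'],o['joint_pos'],o['joint_velocities'].round(3))
im=cv2.imread('pics/w3.png');cv2.imwrite('pics/w3c.png',cv2.resize(im[60:360,120:520],(800,600),interpolation=cv2.INTER_CUBIC))
E
```

```text
[0.57550389 0.12575413 0.19932503] [ 6.86703903e-02  2.76317369e-01  1.55391353e+00 -7.92278309e-04
  1.31167792e+00  1.18754109e+00] [-0.025 -0.005  0.007  0.     0.001  0.001]
```

View pics/w3c.png

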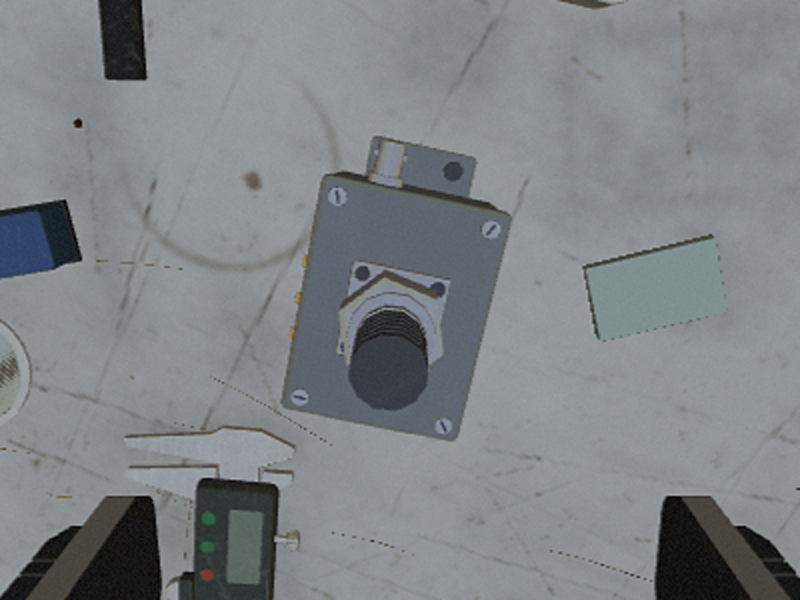

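The box, nut and termination are in view. The box-top corners are at crop (325,175), (510,213), (457,440) and (283,405), and the nut is near (393,315). I need the hexagon angle, so I'll enlarge it.

```bash
python3 - <<'E'
from h import *
f='pics/w3.png'
im=cv2.imread(f);cv2.imwrite('pics/w3d.png',cv2.resize(im[180:255,270:370],(800,600),interpolation=cv2.INTER_CUBIC))
P=np.array([won(f,120+x/2,60+y/2,.04) for x,y in[(325,175),(510,213),(457,440),(283,405)]])
print(P,P.mean(0),np.linalg.norm(P-np.roll(P,1,0),axis=1))
S=np.array([won(f,120+x/2,60+y/2,.04) for x,y in[(337,196),(491,230),(444,427),(300,398)]]);print(S.mean(0))
d=S[0]-S[3]+S[1]-S[2];print('box x yaw',np.degrees(np.arctan2(d[1],d[0])))
print('loadtop',won(f,120+388/2,60+373/2,.106))
E
```

```text
[[0.6073722  0.17334318 0.04      ]
 [0.62316612 0.11202157 0.04      ]
 [0.54184858 0.09086876 0.04      ]
 [0.52656596 0.15341942 0.04      ]] [0.57473822 0.13241323 0.04      ] [0.08322622 0.06332288 0.08402371 0.06439056]
[0.57352814 0.13210345 0.04      ]
box x yaw 14.067286859625346
loadtop [0.57385439 0.13250881 0.106     ]
```

View pics/w3d.png

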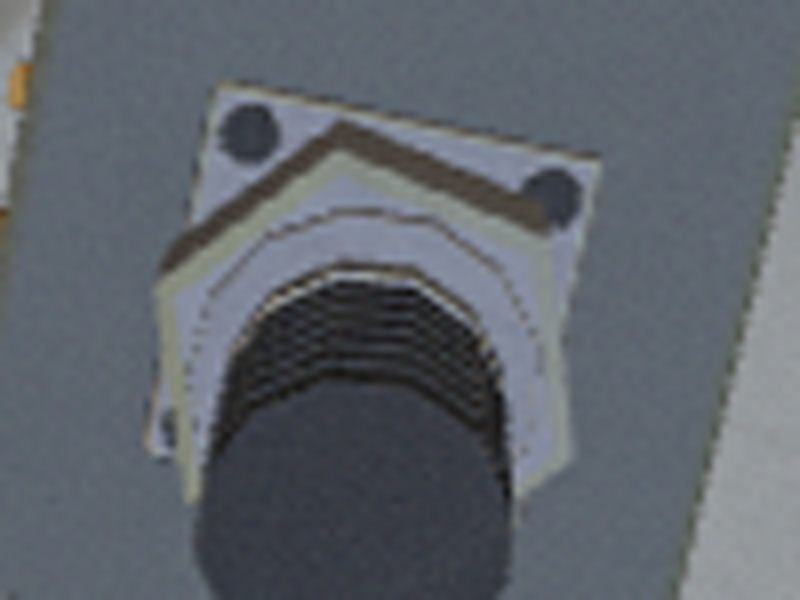

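The nut-top corners are at crop (341,150), (549,238), (573,462), (190,500) and (160,285). I'll fit a hexagon to them.

```bash
python3 - <<'E'
from h import *
from scipy.optimize import least_squares
f='pics/w3.png'
P=np.array([won(f,270+x/8,180+y/8,.064)[:2] for x,y in[(341,150),(549,238),(573,462),(190,500),(160,285)]])
k=np.array([0,-1,-2,2,1])*np.pi/3   # CCW order from above
F=lambda s:(P-s[:2]-.0185*np.c_[np.cos(s[2]+k),np.sin(s[2]+k)]).ravel()
s=min((least_squares(F,[*P.mean(0),a]) for a in np.arange(0,6,1)),key=lambda s:s.cost)
print(s.x[:2],np.degrees(s.x[2]),1000*s.fun.reshape(-1,2).round(4))
print('flat normals',(np.degrees(s.x[2])+30)%60,'corner',np.degrees(s.x[2])%60)
for n,u,v in(('scene',279.6,261),('side',348.8,207.4)):print(px(n,np.array([*s.x[:2],.057])),u,v)
E
```

```text
[0.57394743 0.13212708] 32.37207939800578 [[-0.1 -0.1]
 [-0.1  0.4]
 [-0.3  0.3]
 [ 0.4 -0.2]
 [ 0.1 -0.4]]
flat normals 2.3720793980057806 corner 32.37207939800578
[278.42800392 261.22331532] 279.6 261
[349.09257668 204.22029367] 348.8 207.4
```

Nut at (0.574, 0.132), corners at 32.4° mod 60, so the wrench goes on at yaw 32.4°. Back to the grip, taking hold 15 mm ahead of its mid-point.

>>> {"fn": "send_rows", "kwargs": {
  "steps": [
    {"tx":-37,"ty":44,"tz":0,"wx":0,"wy":0,"wz":0,"jaw":0},
    {"tx":-37,"ty":44,"tz":0,"wx":0,"wy":0,"wz":0,"jaw":0},
    {"tx":-37,"ty":44,"tz":0,"wx":0,"wy":0,"wz":0,"jaw":0},
    {"tx":-37,"ty":44,"tz":0,"wx":0,"wy":0,"wz":0,"jaw":0},
    {"tx":-37,"ty":44,"tz":0,"wx":0,"wy":0,"wz":0,"jaw":0},
    {"tx":-37,"ty":44,"tz":0,"wx":0,"wy":0,"wz":0,"jaw":0},
    {"tx":-38,"ty":45,"tz":0,"wx":0,"wy":0,"wz":0.7,"jaw":0},
    {"tx":0,"ty":0,"tz":50,"wx":0,"wy":0,"wz":0,"jaw":60}
  ]
}}

```text
time: 3.62
position: [0.4784, -0.2736, 0.1541]
tcp_rot: [0.977, 0.214, 0.004, 0.006]
ft_force: [1.0, 1.5, 0.5]
width: 0.814
grip_force: 0.0
```

>>> {"fn": "send_rows", "kwargs": {
  "steps": [
    {"tx":0,"ty":0,"tz":50,"wx":0,"wy":0,"wz":0,"jaw":60},
    {"tx":0,"ty":0,"tz":40,"wx":0,"wy":0,"wz":0,"jaw":60},
    {"tx":0,"ty":0,"tz":0,"wx":0,"wy":0,"wz":0,"jaw":60},
    {"tx":0,"ty":0,"tz":0,"wx":0,"wy":0,"wz":0,"jaw":60}
  ]
}}

```text
time: 4.12
position: [0.4776, -0.2663, 0.0609]
tcp_rot: [0.976, 0.218, 0.001, 0.001]
ft_force: [0.3, -0.3, 1.3]
width: 0.768
grip_force: 0.0
```

```bash
python3 - <<'E'
from h import *
o=snap('pics/w4.png');print(o['position'],o['width'])
M=Ro.from_quat(o['tcp_rot']).as_matrix();print(np.degrees(np.arctan2(M[1,0],M[0,0])),1000*M.T@(np.array([.4766,-.2656,.016])-o['position']))
# black grip columns low in picture: find dark run near centre per row
im=cv2.imread('pics/w4.png').max(2)
for v in range(40,330,40):
    d=np.where(im[v,220:420]<70)[0]+220; print(v,(d.min(),d.max(),len(d)) if len(d) else None)
H=np.array(r.camera_params('wrist')['hand_eye']);K=np.array(r.camera_params('wrist')['intrinsics'])
for X in ([0,0,.025],[.04,0,.025]):
    q=K@np.linalg.inv(H)[:3]@[*X,1];print(q[:2]/q[2])
E
```

```text
[ 0.47761883 -0.26632669  0.06090725] 0.7677729192800413
25.171528532011298 [-0.66062261 -1.19534716 44.90392351]
40 (np.int64(369), np.int64(369), 1)
80 None
120 None
160 None
200 None
240 (np.int64(299), np.int64(349), 51)
280 (np.int64(299), np.int64(348), 50)
320 (np.int64(220), np.int64(419), 67)
[327.58560521 303.12330851]
[327.87980811 203.82857784]
```

>>> {"fn": "send_rows", "kwargs": {
  "steps": [
    {"tx":0,"ty":-1.5,"tz":20,"wx":0,"wy":0,"wz":0,"jaw":60},
    {"tx":0,"ty":0,"tz":18,"wx":0,"wy":0,"wz":0,"jaw":60},
    {"tx":0,"ty":0,"tz":6,"wx":0,"wy":0,"wz":0,"jaw":60},
    {"tx":0,"ty":0,"tz":0,"wx":0,"wy":0,"wz":0,"jaw":60},
    {"tx":0,"ty":0,"tz":0,"wx":0,"wy":0,"wz":0,"jaw":120},
    {"tx":0,"ty":0,"tz":0,"wx":0,"wy":0,"wz":0,"jaw":230},
    {"tx":0,"ty":0,"tz":0,"wx":0,"wy":0,"wz":0,"jaw":230},
    {"tx":0,"ty":0,"tz":0,"wx":0,"wy":0,"wz":0,"jaw":230}
  ],
  "newtons": 90
}}

```text
time: 5.18
position: [0.4777, -0.2644, 0.0165]
tcp_rot: [0.976, 0.219, 0.001, 0.001]
ft_force: [0.1, -1.2, 5.4]
width: 0.231
grip_force: 89.3
```

>>> {"fn": "send_rows", "kwargs": {
  "steps": [
    {"tx":0,"ty":0,"tz":0,"wx":0,"wy":0,"wz":0,"jaw":230},
    {"tx":0,"ty":0,"tz":0,"wx":0,"wy":0,"wz":0,"jaw":230}
  ]
}}

```text
time: 5.42
position: [0.4777, -0.2644, 0.0165]
tcp_rot: [0.976, 0.219, 0.001, 0.001]
ft_force: [-0.9, -1.1, 5.6]
width: 0.239
grip_force: 89.3
```

```bash
python3 - <<'E'
from h import *
im=cv2.imread('pics/w4.png').max(2)
print(im[190:250:3,324])
o=snap('pics/w5.png');print(o['position'],o['width'],o['grip_force'],o['ft_force'])
im=cv2.imread('pics/w5.png').max(2);print([(v,int(im[v,324])) for v in range(20,330,6)])
H=np.array(r.camera_params('wrist')['hand_eye']);K=np.array(r.camera_params('wrist')['intrinsics'])
for X in ([.040,0,.037],[.040,0,-.008]):
    q=K@np.linalg.inv(H)[:3]@[*X,1];print(q[:2]/q[2])
E
```

```text
[178 143 165 168  42  30  32  30  34  31  32  31  37  35  35  40  38  38
  33  32]
[ 0.47767071 -0.2643743   0.0164913 ] 0.23897718197449386 89.30452823638916 [-0.85446934 -1.1374995   5.61198246]
[(20, 171), (26, 170), (32, 176), (38, 171), (44, 176), (50, 177), (56, 176), (62, 178), (68, 172), (74, 172), (80, 173), (86, 172), (92, 80), (98, 79), (104, 82), (110, 76), (116, 60), (122, 173), (128, 176), (134, 179), (140, 180), (146, 182), (152, 178), (158, 186), (164, 186), (170, 185), (176, 182), (182, 185), (188, 186), (194, 183), (200, 182), (206, 183), (212, 184), (218, 182), (224, 153), (230, 177), (236, 30), (242, 32), (248, 39), (254, 36), (260, 40), (266, 35), (272, 32), (278, 36), (284, 30), (290, 39), (296, 32), (302, 39), (308, 35), (314, 33), (320, 35), (326, 34)]
[327.58887428 197.46878828]
[328.93862058 227.43163295]
```

>>> {"fn": "send_rows", "kwargs": {
  "steps": [
    {"tx":0,"ty":0,"tz":-8,"wx":0,"wy":0,"wz":0,"jaw":230},
    {"tx":0,"ty":0,"tz":-20,"wx":0,"wy":0,"wz":0,"jaw":230},
    {"tx":0,"ty":0,"tz":-30,"wx":0,"wy":0,"wz":0,"jaw":230},
    {"tx":5,"ty":-20,"tz":-20,"wx":0,"wy":0,"wz":0,"jaw":230},
    {"tx":12,"ty":-40,"tz":-7,"wx":0,"wy":0,"wz":0,"jaw":230},
    {"tx":14,"ty":-49,"tz":0,"wx":0,"wy":0,"wz":0,"jaw":230},
    {"tx":14,"ty":-49,"tz":0,"wx":0,"wy":0,"wz":0,"jaw":230},
    {"tx":14,"ty":-49,"tz":0,"wx":0,"wy":0,"wz":0,"jaw":230}
  ]
}}

```text
time: 6.48
position: [0.4394, -0.0488, 0.0992]
tcp_rot: [0.976, 0.218, -0.001, -0.001]
ft_force: [0.8, 0.5, -5.2]
width: 0.238
grip_force: 88.6
```

>>> {"fn": "send_rows", "kwargs": {
  "steps": [
    {"tx":14,"ty":-45,"tz":0,"wx":0,"wy":0,"wz":0,"jaw":230},
    {"tx":8,"ty":-30,"tz":0,"wx":0,"wy":0,"wz":0,"jaw":230},
    {"tx":1,"ty":-13,"tz":0,"wx":0,"wy":0,"wz":-3.6,"jaw":230},
    {"tx":0,"ty":0,"tz":0,"wx":0,"wy":0,"wz":-3.6,"jaw":230},
    {"tx":0,"ty":0,"tz":0,"wx":0,"wy":0,"wz":0,"jaw":230},
    {"tx":0,"ty":0,"tz":0,"wx":0,"wy":0,"wz":0,"jaw":230}
  ]
}}

```text
time: 7.22
position: [0.4246, 0.038, 0.1001]
tcp_rot: [0.96, 0.279, -0.0, -0.0]
ft_force: [0.3, -0.3, -5.6]
width: 0.236
grip_force: 88.7
```

```bash
python3 - <<'E'
from h import *
o=snap('pics/w6.png');print(o['position'],o['width'],o['grip_force'],o['ft_force'],o['torque'],o['joint_pos'])
M=Ro.from_quat(o['tcp_rot']).as_matrix();y=np.arctan2(M[1,0],M[0,0]);print(np.degrees(y))
n=np.array([.574,.132,.057]);print('nut in tool mm',1000*M.T@(n-o['position']))
H=np.array(r.camera_params('wrist')['hand_eye']);K=np.array(r.camera_params('wrist')['intrinsics'])
P=lambda X:(lambda q:(q[:2]/q[2]).round(1))(K@np.linalg.inv(H)[:3]@[*X,1])
print('pivot top',P([.077,0,-.002]),'jaw tips',P([.137,.0185,-.0005]),P([.137,-.0185,-.0005]),'nuttop',P(M.T@(n+[0,0,.008]-o['position'])))
E
```

```text
[0.42458674 0.03799618 0.10006175] 0.23628486547242947 88.74646782875061 [ 0.34266926 -0.34761878 -5.56585493] [-0.0530701   0.07812358 -0.02688844] [-1.14271000e-01  7.63384072e-02  2.02591548e+00 -1.50479196e-04
  1.04005354e+00  8.90897944e-01]
32.412434988325536
nut in tool mm [176.55080848   0.74285702  42.94897232]
pivot top [328.9  96.1] jaw tips [ 405.1 -161. ] [ 254.4 -161.1] nuttop [ 331.1 -249.9]
```

View pics/w6.png

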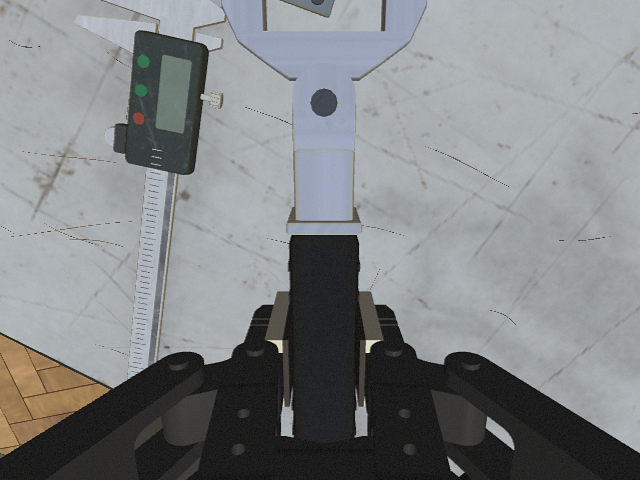

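The wrench sits straight in the hand, with the pivot at (324,102) and the grip centre at column 324. The tool plane images at about 324.5, so the hand-eye calibration is off by about 1.2 mm in y. Corrected, the nut needs about +2 mm in ty and 63 mm forward. I'll lower to nut height and look from the fixed cameras.

>>> {"fn": "send_rows", "kwargs": {
  "steps": [
    {"tx":0,"ty":2,"tz":15,"wx":0,"wy":0,"wz":0,"jaw":230},
    {"tx":0,"ty":0,"tz":18,"wx":0,"wy":0,"wz":0,"jaw":230},
    {"tx":0,"ty":0,"tz":5.5,"wx":0,"wy":0,"wz":0,"jaw":230},
    {"tx":8,"ty":0,"tz":0,"wx":0,"wy":0,"wz":0,"jaw":230},
    {"tx":8,"ty":0,"tz":0,"wx":0,"wy":0,"wz":0,"jaw":230},
    {"tx":0,"ty":0,"tz":0,"wx":0,"wy":0,"wz":0,"jaw":230},
    {"tx":0,"ty":0,"tz":0,"wx":0,"wy":0,"wz":0,"jaw":230}
  ]
}}

```text
time: 8.15
position: [0.4397, 0.0455, 0.0621]
tcp_rot: [0.96, 0.28, 0.0, 0.0]
ft_force: [0.0, -0.9, -4.5]
width: 0.231
grip_force: 88.7
```

```bash
python3 - <<'E'
from h import *
s=r.camera('scene')[:,:,::-1];d=r.camera('side')[:,:,::-1]
f=lambda im,x,y:cv2.resize(im[y:y+75,x:x+50],(400,600),interpolation=cv2.INTER_CUBIC)
cv2.imwrite('pics/m2.png',np.hstack([f(s,265,228),f(d,310,165)]))
o=r.observe();print(o['position'],o['ft_force'],o['torque'])
M=Ro.from_quat(o['tcp_rot']).as_matrix();print(np.degrees(np.arctan2(M[1,0],M[0,0])),1000*M.T@(np.array([.5745,.131,.057])-o['position']))
for n,c in(('scene',(265,228)),('side',(310,165))):
  for nm,X in(('nut',[.5745,.131,.057]),('tipL',o['position']+M@[.1353,.0215,.0045]),('tipR',o['position']+M@[.1353,-.0215,.0045])):
    print(n,nm,((px(n,np.array(X))-c)*8).round())
E
```

```text
[0.43929773 0.04538196 0.06192003] [ 0.13824637  0.17005117 -4.46545349] [-0.07136356  0.02054952 -0.05020617]
32.480930695503424 [160.03103585   0.38098086   4.92261934]
scene nut [110. 263.]
scene tipL [222. 233.]
scene tipR [161. 342.]
side nut [312. 317.]
side tipL [229. 359.]
side tipR [240. 259.]
```

View pics/m2.png

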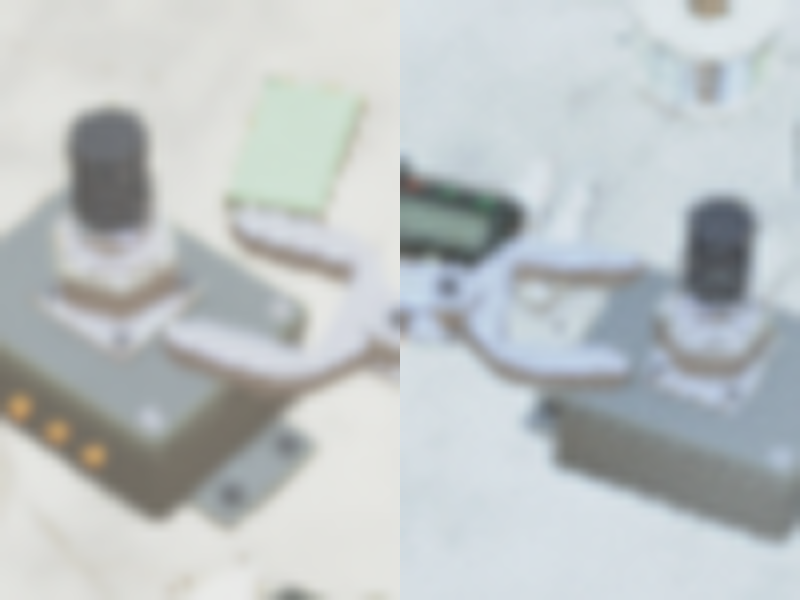

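```bash
python3 - <<'E'
from h import *
o=snap('pics/w7.png')
for f in('w5','w6','w7'):
    g=cv2.imread(f'pics/{f}.png',0).astype(float)
    c=g[60:150,318:330].mean(1); d=np.where(c<125)[0]+60
    e=cv2.GaussianBlur(g[200:260,315:335].mean(1).reshape(-1,1),(1,5),0).ravel()
    row=g[100]; rr=np.where(row[305:345]<125)[0]+305
    row=g[185]; k=np.abs(np.gradient(cv2.GaussianBlur(row.reshape(1,-1),(5,1),0).ravel()))
    l=280+k[280:310].argmax();q=340+k[340:370].argmax()
    print(f,'pivot rows',d.min(),d.max(),'cols',rr.min(),rr.max(),'gripfront',200+np.gradient(e).argmin(),'shaft cols r185',l,q)
    for x in(250,324,400):
        cc=g[20:60,x-4:x+4].mean(1);print('  throat col',x,20+np.abs(np.gradient(cc)).argmax(),end='')
    print()
E
```

```text
w5 pivot rows 89 115 cols 311 336 gripfront 235 shaft cols r185 293 352
  throat col 250 47  throat col 324 31  throat col 400 46
w6 pivot rows 89 115 cols 311 336 gripfront 235 shaft cols r185 293 354
  throat col 250 53  throat col 324 31  throat col 400 52
w7 pivot rows 89 115 cols 311 336 gripfront 235 shaft cols r185 293 354
  throat col 250 53  throat col 324 31  throat col 400 46
```

No tilt: the wrench's image in the hand is identical lying on the bench and lifted, so its height is right (57.4 mm). Sliding on.

>>> {"fn": "send_rows", "kwargs": {
  "steps": [
    {"tx":5,"ty":0.3,"tz":0.3,"wx":0,"wy":0,"wz":0,"jaw":230},
    {"tx":5,"ty":0,"tz":0,"wx":0,"wy":0,"wz":0,"jaw":230},
    {"tx":5,"ty":0,"tz":0,"wx":0,"wy":0,"wz":0,"jaw":230},
    {"tx":5,"ty":0,"tz":0,"wx":0,"wy":0,"wz":0,"jaw":230},
    {"tx":0,"ty":0,"tz":0,"wx":0,"wy":0,"wz":0,"jaw":230}
  ]
}}

```text
time: 8.93
position: [0.457, 0.056, 0.0616]
tcp_rot: [0.96, 0.28, 0.0, 0.0]
ft_force: [0.5, 0.1, -4.4]
width: 0.236
grip_force: 88.7
```

>>> {"fn": "send_rows", "kwargs": {
  "steps": [
    {"tx":4,"ty":0,"tz":0,"wx":0,"wy":0,"wz":0,"jaw":230},
    {"tx":4,"ty":0,"tz":0,"wx":0,"wy":0,"wz":0,"jaw":230},
    {"tx":0,"ty":0,"tz":0,"wx":0,"wy":0,"wz":0,"jaw":230}
  ]
}}

```text
time: 9.3
position: [0.4636, 0.0602, 0.0616]
tcp_rot: [0.96, 0.28, 0.0, 0.0]
ft_force: [0.4, 0.1, -4.6]
width: 0.234
grip_force: 88.7
```

```bash
cat >> h.py <<'E'
def rep():
    o=r.observe();M=Ro.from_quat(o['tcp_rot']).as_matrix()
    print(o['time'],'yaw',np.degrees(np.arctan2(M[1,0],M[0,0])).round(2),'nut in tool',(1000*M.T@(np.array([.5745,.131,.057])-o['position'])).round(2),'F tool',(M.T@o['ft_force']).round(2),'T',(M.T@o['torque']).round(3))
E
python3 -c "from h import *;rep()"
```

```text
9.3 yaw 32.49 nut in tool [ 1.3152e+02 -1.3000e-01  4.6500e+00] F tool [0.41 0.13 4.62] T [-0.011 -0.07  -0.005]
```

>>> {"fn": "send_rows", "kwargs": {
  "steps": [
    {"tx":4,"ty":0,"tz":0,"wx":0,"wy":0,"wz":0,"jaw":230},
    {"tx":4,"ty":0,"tz":0,"wx":0,"wy":0,"wz":0,"jaw":230},
    {"tx":4,"ty":0,"tz":0,"wx":0,"wy":0,"wz":0,"jaw":230},
    {"tx":0,"ty":0,"tz":0,"wx":0,"wy":0,"wz":0,"jaw":230}
  ]
}}

```text
time: 9.8
position: [0.4737, 0.0667, 0.0616]
tcp_rot: [0.96, 0.28, 0.0, 0.0]
ft_force: [-0.0, -0.1, -4.1]
width: 0.233
grip_force: 88.7
```

>>> {"fn": "send_rows", "kwargs": {
  "steps": [
    {"tx":2,"ty":0,"tz":0,"wx":0,"wy":0,"wz":0,"jaw":230},
    {"tx":2,"ty":0,"tz":0,"wx":0,"wy":0,"wz":0,"jaw":230},
    {"tx":0,"ty":0,"tz":0,"wx":0,"wy":0,"wz":0,"jaw":230}
  ]
}}

```text
time: 10.18
position: [0.4769, 0.0688, 0.0615]
tcp_rot: [0.96, 0.28, 0.0, 0.0]
ft_force: [-0.8, 0.8, -4.4]
width: 0.236
grip_force: 88.7
```

```bash
python3 -c "from h import *;rep()"
```

```text
10.175 yaw 32.48 nut in tool [ 1.1579e+02 -7.0000e-02  4.5500e+00] F tool [-0.27 -1.14  4.43] T [ 0.041 -0.006  0.054]
```

Jaw nearly home, with no contact force yet. I'll creep to the throat.

>>> {"fn": "send_rows", "kwargs": {
  "steps": [
    {"tx":1,"ty":0,"tz":0,"wx":0,"wy":0,"wz":0,"jaw":230},
    {"tx":1,"ty":0,"tz":0,"wx":0,"wy":0,"wz":0,"jaw":230},
    {"tx":0,"ty":0,"tz":0,"wx":0,"wy":0,"wz":0,"jaw":230}
  ]
}}

```text
time: 10.55
position: [0.4785, 0.0698, 0.0615]
tcp_rot: [0.96, 0.28, 0.0, 0.0]
ft_force: [-0.0, 0.5, -5.1]
width: 0.234
grip_force: 88.7
```

>>> {"fn": "send_rows", "kwargs": {
  "steps": [
    {"tx":1,"ty":0,"tz":0,"wx":0,"wy":0,"wz":0,"jaw":230},
    {"tx":0,"ty":0,"tz":0,"wx":0,"wy":0,"wz":0,"jaw":230}
  ]
}}

```text
time: 10.8
position: [0.4793, 0.0703, 0.0615]
tcp_rot: [0.96, 0.28, 0.0, -0.0]
ft_force: [0.5, 0.2, -4.0]
width: 0.237
grip_force: 88.7
```

```bash
python3 -c "from h import *;rep()"
```

```text
10.8 yaw 32.47 nut in tool [ 1.1288e+02 -5.0000e-02  4.5300e+00] F tool [0.59 0.09 3.98] T [ 0.006 -0.035 -0.038]
```

>>> {"fn": "send_rows", "kwargs": {
  "steps": [
    {"tx":0.7,"ty":0,"tz":0,"wx":0,"wy":0,"wz":0,"jaw":230},
    {"tx":0.7,"ty":0,"tz":0,"wx":0,"wy":0,"wz":0,"jaw":230},
    {"tx":0,"ty":0,"tz":0,"wx":0,"wy":0,"wz":0,"jaw":230}
  ]
}}

```text
time: 11.18
position: [0.4796, 0.0707, 0.0613]
tcp_rot: [0.96, 0.28, -0.001, 0.0]
ft_force: [-3.8, -2.9, -3.1]
width: 0.236
grip_force: 88.9
```

>>> {"fn": "send_rows", "kwargs": {
  "steps": [
    {"tx":0.7,"ty":0,"tz":0,"wx":0,"wy":0,"wz":0,"jaw":230},
    {"tx":0,"ty":0,"tz":0,"wx":0,"wy":0,"wz":0,"jaw":230}
  ]
}}

```text
time: 11.42
position: [0.4797, 0.0709, 0.0612]
tcp_rot: [0.96, 0.28, -0.002, 0.0]
ft_force: [-5.1, -4.3, -0.9]
width: 0.24
grip_force: 89.1
```

```bash
python3 -c "from h import *;rep()"
```

```text
11.425 yaw 32.48 nut in tool [112.26   0.17   3.81] F tool [-6.59  0.93  0.94] T [-0.148 -0.854  0.178]
```

The throat touched at 112.6 mm (6.6 N). I'll ease back 1 mm and turn clockwise about the nut's axis, 2° and 3.9 mm per row.

>>> {"fn": "send_rows", "kwargs": {
  "steps": [
    {"tx":-1.4,"ty":0,"tz":0,"wx":0,"wy":0,"wz":0,"jaw":230},
    {"tx":0.1,"ty":-3.9,"tz":0,"wx":0,"wy":0,"wz":2,"jaw":230},
    {"tx":0.1,"ty":-3.9,"tz":0,"wx":0,"wy":0,"wz":2,"jaw":230},
    {"tx":0,"ty":0,"tz":0,"wx":0,"wy":0,"wz":0,"jaw":230}
  ]
}}

```text
time: 11.92
position: [0.4755, 0.0776, 0.0613]
tcp_rot: [0.969, 0.246, -0.0, -0.0]
ft_force: [-1.5, -1.5, -3.8]
width: 0.24
grip_force: 88.8
```

```bash
python3 -c "from h import *;rep()"
```

```text
11.925 yaw 28.52 nut in tool [112.43   0.36   4.24] F tool [-2.02  0.57  3.84] T [-0.007 -0.456  0.031]
```

>>> {"fn": "send_rows", "kwargs": {
  "steps": [
    {"tx":0.1,"ty":-3.9,"tz":0,"wx":0,"wy":0,"wz":2,"jaw":230},
    {"tx":0.1,"ty":-3.9,"tz":0,"wx":0,"wy":0,"wz":2,"jaw":230},
    {"tx":0,"ty":0,"tz":0,"wx":0,"wy":0,"wz":0,"jaw":230}
  ]
}}

```text
time: 12.3
position: [0.4722, 0.0845, 0.0613]
tcp_rot: [0.977, 0.213, -0.0, -0.0]
ft_force: [-1.9, -1.3, -4.3]
width: 0.236
grip_force: 88.8
```

```bash
python3 -c "from h import *;rep()"
```

```text
12.3 yaw 24.55 nut in tool [112.37   0.23   4.23] F tool [-2.24  0.44  4.28] T [-0.011 -0.509 -0.011]
```

>>> {"fn": "send_rows", "kwargs": {
  "steps": [
    {"tx":-0.2,"ty":-3.9,"tz":0,"wx":0,"wy":0,"wz":2,"jaw":230},
    {"tx":0.1,"ty":-3.9,"tz":0,"wx":0,"wy":0,"wz":2,"jaw":230},
    {"tx":0,"ty":0,"tz":0,"wx":0,"wy":0,"wz":0,"jaw":230}
  ]
}}

```text
time: 12.68
position: [0.4692, 0.0916, 0.0614]
tcp_rot: [0.984, 0.178, -0.0, -0.0]
ft_force: [-3.1, 0.1, -5.3]
width: 0.232
grip_force: 88.7
```

```bash
python3 -c "from h import *;rep()"
```

```text
12.675 yaw 20.56 nut in tool [112.42   0.12   4.35] F tool [-2.89 -1.14  5.31] T [-0.045 -0.407 -0.079]
```

>>> {"fn": "send_rows", "kwargs": {
  "steps": [
    {"tx":0.1,"ty":-3.9,"tz":0,"wx":0,"wy":0,"wz":2,"jaw":230},
    {"tx":0.1,"ty":-3.9,"tz":0,"wx":0,"wy":0,"wz":2,"jaw":230},
    {"tx":0,"ty":0,"tz":0,"wx":0,"wy":0,"wz":0,"jaw":230}
  ]
}}

```text
time: 13.05
position: [0.4667, 0.099, 0.0614]
tcp_rot: [0.99, 0.144, -0.0, -0.0]
ft_force: [-3.2, -0.9, -4.8]
width: 0.24
grip_force: 88.7
```

```bash
python3 -c "from h import *;rep()"
```

```text
13.05 yaw 16.56 nut in tool [1.1241e+02 8.0000e-02 4.3300e+00] F tool [-3.29 -0.05  4.84] T [ 0.112 -0.41  -0.108]
```

```bash
cat >> h.py <<'E'
def fold(f):
    "angle of the jaw head against the handle, deg, by masked template about the pivot; + = handle folded clockwise"
    snap(f);g=cv2.imread(f,0);t=cv2.imread('pics/w6.png',0)
    m=np.zeros_like(t);cv2.fillPoly(m,[np.array([[295,90],[225,22],[218,0],[232,0],[245,22],[258,36],[390,36],[402,22],[415,0],[436,0],[424,22],[352,90]])],255)
    best=[]
    for a in np.arange(-6,19,.5):
        W=cv2.getRotationMatrix2D((324,102),a,1)
        tw=cv2.warpAffine(t,W,(640,480));mw=cv2.warpAffine(m,W,(640,480))>200
        best.append((np.corrcoef(tw[mw].astype(float),g[mw].astype(float))[0,1],-abs(tw[mw].astype(float)-g[mw]).mean(),a))
    print('fold ncc',max(best)[0].round(3),max(best)[2],' sad',*[round(float(x),2) for x in max((b[1],b[2]) for b in best)])
E
python3 -c "
from h import *;fold('pics/f1.png')
for f in('w5','w7'):
    import h;h.snap=lambda f:None;h.fold(f'pics/{f}.png')"
```

```text
fold ncc 0.717 0.0  sad -5.43 0.0
fold ncc 0.935 0.0  sad -7.25 0.0
fold ncc 0.948 0.0  sad -2.44 0.0
```

>>> {"fn": "send_rows", "kwargs": {
  "steps": [
    {"tx":-0.1,"ty":-3.9,"tz":0,"wx":0,"wy":0,"wz":2,"jaw":230},
    {"tx":0.1,"ty":-3.9,"tz":0,"wx":0,"wy":0,"wz":2,"jaw":230},
    {"tx":0,"ty":0,"tz":0,"wx":0,"wy":0,"wz":0,"jaw":230}
  ]
}}

```text
time: 13.48
position: [0.4648, 0.1066, 0.0614]
tcp_rot: [0.994, 0.109, -0.0, -0.0]
ft_force: [-1.7, 0.4, -4.6]
width: 0.234
grip_force: 88.7
```

```bash
python3 -c "from h import *;rep();fold('pics/f2.png')"
```

```text
13.475 yaw 12.55 nut in tool [ 1.1243e+02 -1.0000e-02  4.4100e+00] F tool [-1.55 -0.77  4.64] T [ 0.054 -0.447 -0.141]
fold ncc 0.696 0.0  sad -4.29 0.0
```

>>> {"fn": "send_rows", "kwargs": {
  "steps": [
    {"tx":0.1,"ty":-3.9,"tz":0,"wx":0,"wy":0,"wz":2,"jaw":230},
    {"tx":0.1,"ty":-3.9,"tz":0,"wx":0,"wy":0,"wz":2,"jaw":230},
    {"tx":0,"ty":0,"tz":0,"wx":0,"wy":0,"wz":0,"jaw":230}
  ]
}}

```text
time: 13.9
position: [0.4633, 0.1142, 0.0614]
tcp_rot: [0.997, 0.074, -0.0, -0.0]
ft_force: [-1.8, 0.3, -4.0]
width: 0.234
grip_force: 88.7
```

```bash
python3 -c "from h import *;rep();fold('pics/f3.png')"
```

```text
13.9 yaw 8.54 nut in tool [ 1.1243e+02 -1.0000e-01  4.3800e+00] F tool [-1.71 -0.52  4.  ] T [ 0.08  -0.473 -0.094]
fold ncc 0.67 0.0  sad -3.86 0.0
```

>>> {"fn": "send_rows", "kwargs": {
  "steps": [
    {"tx":0.1,"ty":-3.9,"tz":0,"wx":0,"wy":0,"wz":2,"jaw":230},
    {"tx":0.1,"ty":-3.9,"tz":0,"wx":0,"wy":0,"wz":2,"jaw":230},
    {"tx":0,"ty":0,"tz":0,"wx":0,"wy":0,"wz":0,"jaw":230}
  ]
}}

```text
time: 14.32
position: [0.4624, 0.122, 0.0614]
tcp_rot: [0.999, 0.04, -0.0, -0.0]
ft_force: [-1.5, 0.0, -5.2]
width: 0.236
grip_force: 88.7
```

```bash
python3 -c "from h import *;rep();fold('pics/f4.png')"
```

```text
14.325 yaw 4.54 nut in tool [112.46  -0.13   4.32] F tool [-1.5  -0.14  5.18] T [ 0.142 -0.548 -0.137]
fold ncc 0.619 0.0  sad -4.91 0.5
```

>>> {"fn": "send_rows", "kwargs": {
  "steps": [
    {"tx":0.1,"ty":-3.9,"tz":0,"wx":0,"wy":0,"wz":2,"jaw":230},
    {"tx":0.1,"ty":-3.9,"tz":0,"wx":0,"wy":0,"wz":2,"jaw":230},
    {"tx":0,"ty":0,"tz":0,"wx":0,"wy":0,"wz":0,"jaw":230}
  ]
}}

```text
time: 14.75
position: [0.4621, 0.1298, 0.0614]
tcp_rot: [1.0, 0.005, -0.0, -0.0]
ft_force: [-4.1, 0.5, -4.4]
width: 0.237
grip_force: 88.7
```

```bash
python3 -c "from h import *;rep();fold('pics/f5.png')"
```

```text
14.75 yaw 0.54 nut in tool [112.44  -0.18   4.3 ] F tool [-4.09 -0.54  4.37] T [ 0.14  -0.602 -0.155]
fold ncc 0.59 0.0  sad -6.16 0.5
```

>>> {"fn": "send_rows", "kwargs": {
  "steps": [
    {"tx":0.1,"ty":-3.9,"tz":0,"wx":0,"wy":0,"wz":2,"jaw":230},
    {"tx":0.1,"ty":-3.9,"tz":0,"wx":0,"wy":0,"wz":2,"jaw":230},
    {"tx":0,"ty":0,"tz":0,"wx":0,"wy":0,"wz":0,"jaw":230}
  ]
}}

```text
time: 15.18
position: [0.4623, 0.1375, 0.0614]
tcp_rot: [1.0, -0.03, -0.0, -0.0]
ft_force: [-4.7, 1.0, -4.8]
width: 0.233
grip_force: 88.7
```

```bash
python3 -c "from h import *;rep();fold('pics/f6.png')"
```

```text
15.175 yaw -3.46 nut in tool [112.4   -0.25   4.27] F tool [-4.7  -0.77  4.84] T [ 0.172 -0.632 -0.167]
fold ncc 0.58 0.5  sad -7.2 0.5
```

>>> {"fn": "send_rows", "kwargs": {
  "steps": [
    {"tx":-0.3,"ty":-3.9,"tz":0,"wx":0,"wy":0,"wz":2,"jaw":230},
    {"tx":0.1,"ty":-3.9,"tz":0,"wx":0,"wy":0,"wz":2,"jaw":230},
    {"tx":0,"ty":0,"tz":0,"wx":0,"wy":0,"wz":0,"jaw":230}
  ]
}}

```text
time: 15.6
position: [0.4631, 0.1452, 0.0614]
tcp_rot: [0.998, -0.065, 0.0, 0.0]
ft_force: [-1.8, 1.0, -4.9]
width: 0.238
grip_force: 88.7
```

```bash
python3 -c "from h import *;rep();fold('pics/f7.png')"
```

```text
15.6 yaw -7.45 nut in tool [112.34  -0.34   4.44] F tool [-1.95 -0.78  4.87] T [ 0.06  -0.579 -0.163]
fold ncc 0.601 0.5  sad -8.16 0.5
```

>>> {"fn": "send_rows", "kwargs": {
  "steps": [
    {"tx":0.1,"ty":-3.9,"tz":0,"wx":0,"wy":0,"wz":2,"jaw":230},
    {"tx":0.1,"ty":-3.9,"tz":0,"wx":0,"wy":0,"wz":2,"jaw":230},
    {"tx":0,"ty":0,"tz":0,"wx":0,"wy":0,"wz":0,"jaw":230}
  ]
}}

```text
time: 16.02
position: [0.4644, 0.152, 0.0614]
tcp_rot: [0.995, -0.1, -0.0, 0.001]
ft_force: [-2.0, -3.8, -4.8]
width: 0.233
grip_force: 88.8
```

```bash
python3 -c "from h import *;rep();fold('pics/f8.png');print(r.observe()['joint_pos'].round(2))"
```

```text
16.025 yaw -11.42 nut in tool [112.12  -1.26   4.37] F tool [-1.23  4.13  4.81] T [-0.7   -0.407 -0.214]
fold ncc 0.645 1.5  sad -7.87 2.0
[ 0.14  0.27  1.9  -0.    0.98  1.91]
```

The nut has come up tight: the side force jumped to 4 N and the fold is starting. From here I'll turn about the pivot (75 mm ahead).

>>> {"fn": "send_rows", "kwargs": {
  "steps": [
    {"tx":0.1,"ty":-2.8,"tz":0,"wx":0,"wy":0,"wz":2,"jaw":230},
    {"tx":0.1,"ty":-2.8,"tz":0,"wx":0,"wy":0,"wz":2,"jaw":230},
    {"tx":0,"ty":0,"tz":0,"wx":0,"wy":0,"wz":0,"jaw":230}
  ]
}}

```text
time: 16.45
position: [0.4657, 0.1574, 0.0613]
tcp_rot: [0.991, -0.135, -0.0, 0.001]
ft_force: [-3.3, -4.7, -5.2]
width: 0.234
grip_force: 88.8
```

```bash
python3 -c "from h import *;rep();fold('pics/f9.png')"
```

```text
16.45 yaw -15.47 nut in tool [111.91  -3.61   4.33] F tool [-1.9   5.42  5.17] T [-0.824 -0.341 -0.176]
fold ncc 0.662 5.0  sad -6.25 5.5
```

>>> {"fn": "send_rows", "kwargs": {
  "steps": [
    {"tx":0.1,"ty":-2.6,"tz":0,"wx":0,"wy":0,"wz":2,"jaw":230},
    {"tx":0,"ty":0,"tz":0,"wx":0,"wy":0,"wz":0,"jaw":230}
  ]
}}

```text
time: 16.75
position: [0.4664, 0.1599, 0.0614]
tcp_rot: [0.988, -0.152, -0.0, 0.001]
ft_force: [-3.2, -5.2, -4.8]
width: 0.235
grip_force: 88.8
```

```bash
python3 -c "from h import *;rep();fold('pics/f10.png')"
```

```text
16.75 yaw -17.47 nut in tool [111.76  -4.86   4.35] F tool [-1.51  5.94  4.82] T [-0.886 -0.31  -0.095]
fold ncc 0.684 7.0  sad -5.42 7.0
```

>>> {"fn": "send_rows", "kwargs": {
  "steps": [
    {"tx":-0.1,"ty":2.7,"tz":0,"wx":0,"wy":0,"wz":-2,"jaw":230},
    {"tx":-0.1,"ty":2.7,"tz":0,"wx":0,"wy":0,"wz":-2,"jaw":230},
    {"tx":-0.1,"ty":2.8,"tz":0,"wx":0,"wy":0,"wz":-2,"jaw":230},
    {"tx":0,"ty":3.9,"tz":0,"wx":0,"wy":0,"wz":-2,"jaw":230},
    {"tx":0,"ty":0,"tz":0,"wx":0,"wy":0,"wz":0,"jaw":230}
  ]
}}

```text
time: 17.42
position: [0.4639, 0.1493, 0.0616]
tcp_rot: [0.997, -0.083, 0.001, -0.001]
ft_force: [-0.4, -0.5, -7.2]
width: 0.233
grip_force: 88.6
```

```bash
python3 -c "from h import *;rep();fold('pics/f11.png')"
```

```text
17.425 yaw -9.56 nut in tool [112.11  -0.28   4.76] F tool [-0.34  0.57  7.17] T [-0.045 -0.372 -0.171]
fold ncc 0.601 0.5  sad -8.34 0.5
```

The wrench broke over to 7° (0.12 rad), springs straight again, and the load is off. I'll centre it in the play and slide off.

>>> {"fn": "send_rows", "kwargs": {
  "steps": [
    {"tx":0,"ty":3.9,"tz":0,"wx":0,"wy":0,"wz":-2,"jaw":230},
    {"tx":0,"ty":3.9,"tz":0,"wx":0,"wy":0,"wz":-2,"jaw":230},
    {"tx":0,"ty":0,"tz":0,"wx":0,"wy":0,"wz":0,"jaw":230}
  ]
}}

```text
time: 17.85
position: [0.4625, 0.1418, 0.0617]
tcp_rot: [0.999, -0.049, 0.0, -0.0]
ft_force: [-1.9, -0.4, -6.0]
width: 0.236
grip_force: 88.8
```

```bash
python3 -c "from h import *;rep()"
```

```text
17.85 yaw -5.59 nut in tool [112.5   -0.14   4.77] F tool [-1.89  0.55  6.04] T [ 0.018 -0.413 -0.1  ]
```

>>> {"fn": "send_rows", "kwargs": {
  "steps": [
    {"tx":-2,"ty":0,"tz":0,"wx":0,"wy":0,"wz":0,"jaw":230},
    {"tx":-3,"ty":0,"tz":0,"wx":0,"wy":0,"wz":0,"jaw":230},
    {"tx":-4,"ty":0,"tz":0,"wx":0,"wy":0,"wz":0,"jaw":230},
    {"tx":0,"ty":0,"tz":0,"wx":0,"wy":0,"wz":0,"jaw":230}
  ]
}}

```text
time: 18.35
position: [0.4526, 0.1426, 0.0615]
tcp_rot: [0.999, -0.048, -0.0, -0.0]
ft_force: [-0.8, 0.2, -4.9]
width: 0.235
grip_force: 88.9
```

```bash
python3 -c "from h import *;rep()"
```

```text
18.35 yaw -5.52 nut in tool [122.42  -0.19   4.44] F tool [-0.8  -0.11  4.87] T [ 0.102 -0.038 -0.045]
```

>>> {"fn": "send_rows", "kwargs": {
  "steps": [
    {"tx":-6,"ty":0,"tz":0,"wx":0,"wy":0,"wz":0,"jaw":230},
    {"tx":-9,"ty":0,"tz":0,"wx":0,"wy":0,"wz":0,"jaw":230},
    {"tx":-10,"ty":0,"tz":0,"wx":0,"wy":0,"wz":0,"jaw":230},
    {"tx":-12,"ty":0,"tz":0,"wx":0,"wy":0,"wz":0,"jaw":230},
    {"tx":-12,"ty":0,"tz":0,"wx":0,"wy":0,"wz":0,"jaw":230},
    {"tx":0,"ty":0,"tz":-20,"wx":0,"wy":0,"wz":0,"jaw":230},
    {"tx":0,"ty":0,"tz":-25,"wx":0,"wy":0,"wz":0,"jaw":230},
    {"tx":0,"ty":15,"tz":-5,"wx":0,"wy":0,"wz":0,"jaw":230}
  ]
}}

```text
time: 19.35
position: [0.4042, 0.1324, 0.1132]
tcp_rot: [0.999, -0.047, 0.002, -0.0]
ft_force: [-0.3, -1.1, -4.4]
width: 0.234
grip_force: 89.1
```

>>> {"fn": "send_rows", "kwargs": {
  "steps": [
    {"tx":8,"ty":35,"tz":0,"wx":0,"wy":0,"wz":0,"jaw":230},
    {"tx":14,"ty":48,"tz":0,"wx":0,"wy":0,"wz":0,"jaw":230},
    {"tx":14,"ty":50,"tz":0,"wx":0,"wy":0,"wz":0,"jaw":230},
    {"tx":14,"ty":50,"tz":0,"wx":0,"wy":0,"wz":0,"jaw":230},
    {"tx":14,"ty":50,"tz":0,"wx":0,"wy":0,"wz":0,"jaw":230},
    {"tx":14,"ty":50,"tz":0,"wx":0,"wy":0,"wz":0,"jaw":230},
    {"tx":14,"ty":45,"tz":0,"wx":0,"wy":0,"wz":0,"jaw":230},
    {"tx":14,"ty":35,"tz":0,"wx":0,"wy":0,"wz":-5,"jaw":230}
  ]
}}

```text
time: 20.35
position: [0.472, -0.2416, 0.1103]
tcp_rot: [1.0, -0.004, -0.001, -0.0]
ft_force: [-0.8, 0.9, -4.5]
width: 0.236
grip_force: 89.0
```

>>> {"fn": "send_rows", "kwargs": {
  "steps": [
    {"tx":0,"ty":0,"tz":0,"wx":0,"wy":0,"wz":-8,"jaw":230},
    {"tx":0,"ty":0,"tz":0,"wx":0,"wy":0,"wz":-8,"jaw":230},
    {"tx":0,"ty":0,"tz":0,"wx":0,"wy":0,"wz":-8,"jaw":230},
    {"tx":0,"ty":0,"tz":0,"wx":0,"wy":0,"wz":-1.7,"jaw":230},
    {"tx":0,"ty":0,"tz":0,"wx":0,"wy":0,"wz":0,"jaw":230}
  ]
}}

```text
time: 20.98
position: [0.4727, -0.2393, 0.1108]
tcp_rot: [0.976, 0.217, -0.001, -0.0]
ft_force: [-0.7, 0.0, -3.8]
width: 0.234
grip_force: 89.3
```

```bash
python3 - <<'E'
from h import *
rep();o=r.observe();M=Ro.from_quat(o['tcp_rot']).as_matrix();print(1000*M.T@(np.array([.4777,-.2644,.0165])-o['position']))
E
```

```text
20.975 yaw 25.06 nut in tool [ 249.13 -292.26   53.92] F tool [-0.57 -0.31  3.78] T [ 0.019 -0.031  0.007]
[-6.02508273 24.9382889  94.30131143]
```

>>> {"fn": "send_rows", "kwargs": {
  "steps": [
    {"tx":-6,"ty":25,"tz":20,"wx":0,"wy":0,"wz":0,"jaw":230},
    {"tx":0,"ty":0,"tz":30,"wx":0,"wy":0,"wz":0,"jaw":230},
    {"tx":0,"ty":0,"tz":25,"wx":0,"wy":0,"wz":0,"jaw":230},
    {"tx":0,"ty":0,"tz":11,"wx":0,"wy":0,"wz":0,"jaw":230},
    {"tx":0,"ty":0,"tz":5,"wx":0,"wy":0,"wz":0,"jaw":230},
    {"tx":0,"ty":0,"tz":2.5,"wx":0,"wy":0,"wz":0,"jaw":230},
    {"tx":0,"ty":0,"tz":0,"wx":0,"wy":0,"wz":0,"jaw":230},
    {"tx":0,"ty":0,"tz":0,"wx":0,"wy":0,"wz":0,"jaw":230}
  ]
}}

```text
time: 21.98
position: [0.4793, -0.2649, 0.0188]
tcp_rot: [0.976, 0.218, 0.001, 0.001]
ft_force: [-0.1, 0.3, -4.1]
width: 0.24
grip_force: 89.3
```

```bash
python3 -c "from h import *;rep();print(r.observe()['position'])"
```

```text
21.975 yaw 25.18 nut in tool [ 254.56 -317.73  -38.48] F tool [ 0.01 -0.28  4.08] T [ 0.007 -0.027  0.006]
[ 0.47933441 -0.2648772   0.01880337]
```

>>> {"fn": "send_rows", "kwargs": {
  "steps": [
    {"tx":0,"ty":0,"tz":1.5,"wx":0,"wy":0,"wz":0,"jaw":230},
    {"tx":0,"ty":0,"tz":0.8,"wx":0,"wy":0,"wz":0,"jaw":230},
    {"tx":0,"ty":0,"tz":0,"wx":0,"wy":0,"wz":0,"jaw":230},
    {"tx":0,"ty":0,"tz":0,"wx":0,"wy":0,"wz":0,"jaw":160},
    {"tx":0,"ty":0,"tz":0,"wx":0,"wy":0,"wz":0,"jaw":100},
    {"tx":0,"ty":0,"tz":0,"wx":0,"wy":0,"wz":0,"jaw":60},
    {"tx":0,"ty":0,"tz":0,"wx":0,"wy":0,"wz":0,"jaw":60}
  ]
}}

```text
time: 22.85
position: [0.4789, -0.2646, 0.0157]
tcp_rot: [0.976, 0.218, 0.0, 0.0]
ft_force: [0.1, -0.1, -0.0]
width: 0.768
grip_force: 0.0
```

>>> {"fn": "send_rows", "kwargs": {
  "steps": [
    {"tx":0,"ty":0,"tz":-10,"wx":0,"wy":0,"wz":0,"jaw":60},
    {"tx":0,"ty":0,"tz":-20,"wx":0,"wy":0,"wz":0,"jaw":60},
    {"tx":0,"ty":0,"tz":-40,"wx":0,"wy":0,"wz":0,"jaw":60},
    {"tx":0,"ty":0,"tz":-50,"wx":0,"wy":0,"wz":0,"jaw":60},
    {"tx":0,"ty":0,"tz":-50,"wx":0,"wy":0,"wz":0,"jaw":60},
    {"tx":0,"ty":0,"tz":-30,"wx":0,"wy":0,"wz":0,"jaw":60},
    {"tx":0,"ty":0,"tz":0,"wx":0,"wy":0,"wz":0,"jaw":60}
  ]
}}

```text
time: 23.72
position: [0.4806, -0.2659, 0.22]
tcp_rot: [0.976, 0.218, 0.003, 0.003]
ft_force: [-0.4, -0.5, -0.8]
width: 0.761
grip_force: 0.0
```

```bash
python3 - <<'E'
from h import *
snap('pics/end.png');w=cv2.imread('pics/end.png');s=r.camera('scene')[:,:,::-1];d=r.camera('side')[:,:,::-1]
f=lambda im,x,y:cv2.resize(im[y:y+100,x:x+133],(400,300),interpolation=cv2.INTER_CUBIC)
cv2.imwrite('pics/m3.png',np.vstack([np.hstack([cv2.resize(w,(400,300)),f(s,220,220)]),np.hstack([f(d,290,160),f(d,170,250)])]))
print(r.observe()['position'])
E
```

```text
[ 0.47794949 -0.26384627  0.21447455]
```

View pics/m3.png

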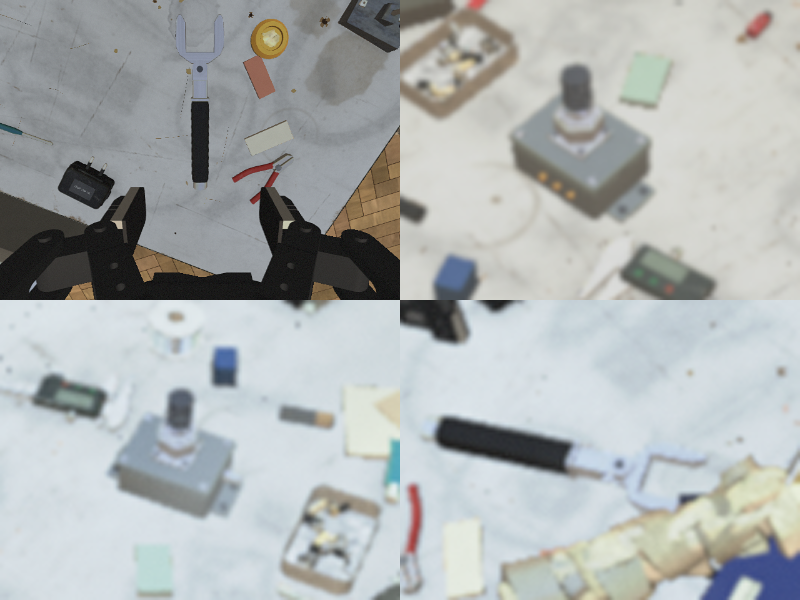

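The wrench lies flat and straight at its old place: the grip is at (200,140) and the jaw at (200,40) in the wrist quarter. The box, relay, cell, spool and tin are undisturbed, and the gripper is clear.

```bash
python3 -c "from bench import r;print(r.close_job())"
```

```text
the job is handed in; nothing more can be done
None
```

I tightened the nut until the wrench broke over to about 0.12 rad (stop at 0.30), slid the wrench off, laid it flat on the bench clear of the box, and handed the job in at about 24 s.

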